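Shim the rocking inkstone

ROBOT

A 6-joint arm with a two-finger parallel gripper is mounted at the origin on the work surface. World frame = base frame: x ahead of the robot, y to its left, z up, the work surface at z = 0. Lengths are in mm, angles in rad, forces in N, time in s.
With the tool pointing down it reaches from about 400 to 925 mm from the base axis. Payload 12.5 kg.
Tool frame: the origin (TCP) lies midway between the tips of the shut fingers; the grasp point (between the pads) lies 19 mm behind it; z points along the fingers, y is the line along which they close (so a half turn about z gives the same grasp; the last joint's range is limited). The gripper opens to 95 mm and grips with 3 to 60 N. Pads are 20 mm wide; open, the fingers measure 119 mm over their backs; the gripper's body (75 mm by 180 mm) begins 59 mm behind the grasp point.
Start: joints at [1.163, 0.491, 1.559, -0, 1.092, -0.106], TCP at [185.758, 596.775, 214.661] pointing down, gripper open.
Joint ranges: [-3.1, 3.1], [-0.84, 2.19], [0.05, 2.79], [-1.13, 4.28], [0.06, 2.93], [-2.69, 2.69]. Speed limits (rad/s): [2.22, 2.22, 2.79, 3.14, 3.14, 3.14].

INTERFACE

Orientations are given as [roll, pitch, yaw] about the fixed x, y, z axes, in that order (R = Rz(yaw) Ry(pitch) Rx(roll)).
In Python, from cell import state, read_camera, camera_info, env gives the robot as it stands.
- The arm moves only by the tool move_arm, never from a script. Its argument "commands" is a list of rows, each a list of 3 entries, a list of its own where there are three numbers: the shift along the world's x, y, z in cm, then the turn, a rotation vector about the world's x, y, z in degrees, then the opening, from 0 (shut) to 1 (fully open). A call has 1 to 10 rows; each row shifts and turns the commanded pose from where the row before left it; what a row does not reach is not made up. A row lasts 1/10 s, in which the tool goes at most 50 mm and 8.59 degrees, less where a joint would pass 70% of its speed; a pose out of reach is approached as far as the arm can. A call with a gripper value outside its range is refused whole. The fingers move at their own pace and stop on an object; the grip force is fixed at half the most. Time passes only in rows, so rows that do not move let the fingers close. It gives the time, the measured TCP pose, the force, the opening and the grip force at its end, in the units of the state.
- state(): the state, without advancing time (a new reading comes with each control period).
- read_camera(name): name is "side" or "top"; returns the picture (480x640x3 uint8, blue, green, red); there is no depth.
- camera_info(name): a dict with "K" (3x3 intrinsics, pixels), "cam_to_world" (4x4, takes a point from camera to world coordinates). Camera axes: x right, y down, z forward; pixel columns grow to the right and rows downward; lengths in mm; the calibration is good to about 2 mm. A picture is of the moment at which its call begins. camera_info takes no time and is no camera call.
- env.job_done(): hands the job in; it is judged then, once.
The state is a dict: "t": time; "joints": joint angles; "qvel": joint speeds; "tau": joint torques, N m; "eef_pos": TCP position; "tcp_rot": TCP orientation; "ft_force": force on the tool from outside, world axes, zero at the start; "moment": the same for the moment, N m; "opening": opening from 0.0 (shut) to 1.0 (fully open); "grip_force": force on a finger pad.
Only numpy, scipy, OpenCV 4.12 (cv2) and the standard library are available. Lean on these libraries where they do the work, as an engineer would, in place of code of your own. Each camera call takes 0.05 s, during which the arm holds its last target. There are 200 camera calls.

TASK

The inkstone on the desk rocks because one foot of its stand is too short. Push the orange wedge shim, thin end first, by its thick end, under that short foot until the stand sits level on all its feet and no longer rocks; then press down gently with the fingertips on the top of the stand's corner diagonally opposite, the one that stood up at the start, to prove that the stand stays put with its weight still on the shim, and come away clear. Only push and press: do not pinch or lift anything, do not shove the inkstone from its place, and leave the other things on the desk where they are.

Things in the scene. Friction and masses are not known exactly. Their poses are not given: they have to be found in the camera images.
- inkstone: slate inkstone fixed in a red-brown stand, loose, 2.6 kg. Origin: stand's centre in the plane of its foot soles; z up, y along the long side. Plate 154 (x) x 240 (y) mm, 18 to 32 mm above the soles; stone 130 x 190 mm at y -77 to +113, rim 66 mm high. Domed feet, radius 10, at x +-62, y +-105. It starts tilted 4 degrees, dipped onto the short foot, rocking on the two feet beside it
- short_foot (a point): lowest point of the short foot, at (62, 105, 8) mm of the inkstone's frame: a pale bare dome, radius 10 mm, its rubber pad lost, so 8 mm shorter than the other three. Only about 2 N rests on it. Lifted 8 mm by the shim, it levels the stand
- check_corner (a point): top of the stand's plate over the foot diagonally opposite the short one, at (-62, -105, 32) mm of the inkstone's frame: where to press. Starts raised, its foot 8 mm in the air; while unshimmed, 2 to 3 N here rocks it down. Bare flat wood: 15 mm to the plate's edges, 21 mm to the 6 mm lip round the stone, ridges 4 mm high begin 44 mm away along x
- shim: orange plastic wedge, 55 g, 100 mm long (x), 44 wide (y), thickness growing evenly from 1.5 mm at the thin end (x +50) to 17 mm at the upright flat thick end (x -50). Origin: centre of its flat underside; x points to the thin end. Starts flat on the desk outside the short foot, thin end 30 to 70 mm from the foot's centre, roughly facing it: x within 13 degrees of the inkstone's -y
- shim_thick_end (a point): middle of the shim's thick end face, 8 mm above the desk, 50 mm behind its origin: where to push, along the shim's x. The stand is level when this point is about 60 mm out from short_foot, measured along the push. Pushed slowly it takes under 4 N on the way, then stiffens within some 6 mm to about 5 to 10 N as all feet bear; pushed still further the stand slides along
- ink_stick: loose black ink stick, 24 x 95 x 12 mm, lying flat; not to be disturbed; origin: centre of its underside
- seal: loose reddish stone seal, 28 x 28 mm, 65 mm tall, standing; not to be disturbed; origin: centre of its underside
- paste_jar: loose round seal-paste jar, white with a blue lid, diameter 70, 42 mm tall; not to be disturbed; origin: centre of its underside
- dropper: loose small white water dropper pot with a spout, diameter 60, 50 mm tall; not to be disturbed; origin: centre of its underside
- weight0: loose brass paperweight bar, 200 x 26 x 14 mm with a small stud; not to be disturbed; origin: centre of its underside
- weight1: a second paperweight like weight0; not to be disturbed; origin: centre of its underside
- washer: loose blue ceramic brush-washing bowl, diameter 110, 55 mm tall; not to be disturbed; origin: centre of its underside
- ink_bottle: loose black ink bottle, diameter 60, 105 mm tall; not to be disturbed; origin: centre of its underside
There are look-alikes about, which are no part of the job. What is meant by the shim is not grey or purple, and is the smaller of those in its own colour.

How it is judged (in metres and radians):
On the way, in this order (a step that is already met when the one before it is completed fails the run):
1. the shim has been pushed under the short foot, carries it, and the stand sits level (angle between inkstone's own z axis and vertical below 0.0125 rad and contact force between shim and inkstone above 0.2 N and x of shim in the frame of inkstone between 0.037 and 0.087 m and y of shim in the frame of inkstone between 0.085 and 0.145 m), for 0.2 s.
2. the fingertips press down on the opposite corner with more than 3 N and the stand stays level with the shim still bearing (all of step 1 and contact force between the fingers and inkstone above 3 N and horizontal distance between the grasp point and check_corner below 0.035 m), for 0.2 s.
At the end, for the whole second after the job is handed in: The stand is level within 0.7 degrees and rests on the shim (more than 0.2 N between them), the shim's origin lies within 25 mm sideways and -20 to +40 mm lengthwise (positive outwards) of the short foot, both lie still and flat on the desk, and the inkstone is within 25 mm of where it began (all of step 1 and linear speed of each of inkstone, shim below 0.01 m/s and height (world z) of shim below 0.006 m and height (world z) of inkstone below 0.008 m and distance of inkstone from where it was at the start of the episode below 0.025 m); the robot touches nothing.
It fails at once if the shim is lifted or flipped (height (world z) of shim above 0.012 m or angle between shim's own z axis and vertical above 0.25 rad).
It fails at once if the shim is pinched or ridden from on top instead of being pushed by its thick end (contact force between the fingers and shim above 0.5 N and x of the grasp point in the frame of shim above -0.035 m and y of the grasp point in the frame of shim between -0.022 and 0.022 m).
It fails at once if the inkstone is lifted, or shoved more than 25 mm from its place (height (world z) of inkstone above 0.012 m or distance of inkstone from where it was at the start of the episode above 0.025 m).
It fails at once if the inkstone is pressed with more than 40 N (contact force between the fingers and inkstone above 40 N).
It fails at once if another thing on the desk is pushed more than 15 mm (distance of any of ink_stick, seal, paste_jar, dropper, weight0, weight1, washer, ink_bottle from where it was at the start of the episode above 0.015 m).
It also fails if it takes over 61 s, if anything falls off the work surface, if the arm or the gripper's body presses on something with over 40 N, if the wrist force passes 120 N, or if a joint passes its speed limit or range.

## Working session

There is one attempt and no reset: what is moved stays moved. The work goes in short steps, Python scripts to look and compute and a tool call to move; the robot and the scene stay as the last step left them, time stands still between calls to the robot, and variables do not carry over. Pictures are saved under pics/ and viewed, at most 10 in all, crops included, and the job is handed in when it is done.

Besides the shell and the picture viewer there is one more tool, called after "Emit:" as a command line: name --argument value ..., lists and objects as JSON in quotes. move_arm: Moves the arm, as the interface text tells. Its arguments: {"type":"object","properties":{"commands":{"type":"array"}},"required":["commands"]}

```bash
mkdir -p pics
python3 - <<'E'
from cell import *
import cv2
for n in("top","side"):
    cv2.imwrite(f"pics/{n}0.png",read_camera(n)); c=camera_info(n); print(n,c["K"],c["cam_to_world"])
print(state())
E
```

```text
top [[519.26929951   0.         324.63664378]
 [  0.         519.26929951 240.05831963]
 [  0.           0.           1.        ]] [[-1.39315673e-02 -9.94678667e-01  1.02079678e-01  4.04556594e+02]
 [-9.99886806e-01  1.44386914e-02  4.23069530e-03  3.25148700e+01]
 [-5.68207933e-03 -1.02009183e-01 -9.94767229e-01  1.31179115e+03]
 [ 0.00000000e+00  0.00000000e+00  0.00000000e+00  1.00000000e+00]]
side [[575.02928936   0.         328.50666784]
 [  0.         575.02928936 237.94164435]
 [  0.           0.           1.        ]] [[ 8.67375406e-01 -2.91631444e-01  4.03250550e-01 -9.56102445e+01]
 [-4.97654254e-01 -5.07663267e-01  7.03291014e-01 -1.07186400e+03]
 [-3.86282580e-04 -8.10696680e-01 -5.85466261e-01  9.85480540e+02]
 [ 0.00000000e+00  0.00000000e+00  0.00000000e+00  1.00000000e+00]]
{'t': 0.1, 'joints': array([ 1.16343447e+00,  4.91495835e-01,  1.55939903e+00,  1.33965067e-05,
        1.09169599e+00, -1.05602430e-01]), 'qvel': array([-0.00068682, -0.0010472 , -0.00273445,  0.00010844,  0.00044413,
        0.00022397]), 'tau': array([ 2.56541527e-03, -6.13619471e+01, -2.58609062e+01,  6.93401322e-02,
        4.69871925e-02, -7.20318235e-05]), 'eef_pos': array([185.639909  , 596.56479456, 214.1187008 ]), 'tcp_rot': array([-3.14060127e+00, -1.17032466e-04,  2.83982698e+00]), 'ft_force': array([-0.69677801,  0.78275309, -0.26551343]), 'moment': array([0.05405211, 0.01525524, 0.05398112]), 'grip_force': 0.0, 'opening': 1.0005424707556756}
```

View pics/top0.png

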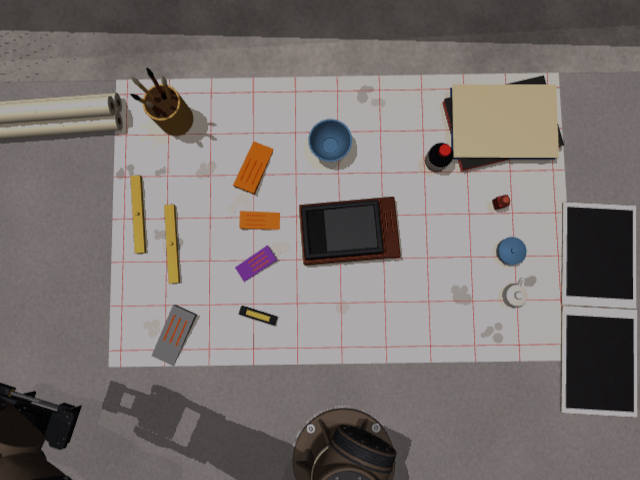

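View pics/side0.png

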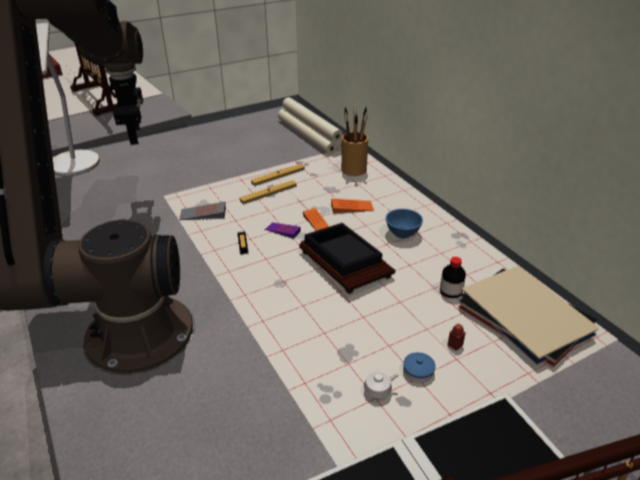

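The top view shows these wedges: the small orange one at (260,220), the larger orange one at (254,167), purple at (257,263) and grey at (175,335). I choose (260,220), the smaller of the two orange ones. It faces the upper-left corner of the inkstone (about 303,207), and the check corner is at the lower right (about 398,257). The side view agrees, with the shim at (316,219).

Run:
```python
import cv2,numpy as np
a=cv2.imread("pics/top0.png")[190:275,230:410]
b=cv2.imread("pics/side0.png")[195:295,290:400]
cv2.imwrite("pics/c1.png",cv2.resize(a,None,fx=4.4,fy=4.4,interpolation=cv2.INTER_CUBIC))
cv2.imwrite("pics/c2.png",cv2.resize(b,None,fx=6,fy=6,interpolation=cv2.INTER_CUBIC))
```

```text
(no output)
```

View pics/c1.png

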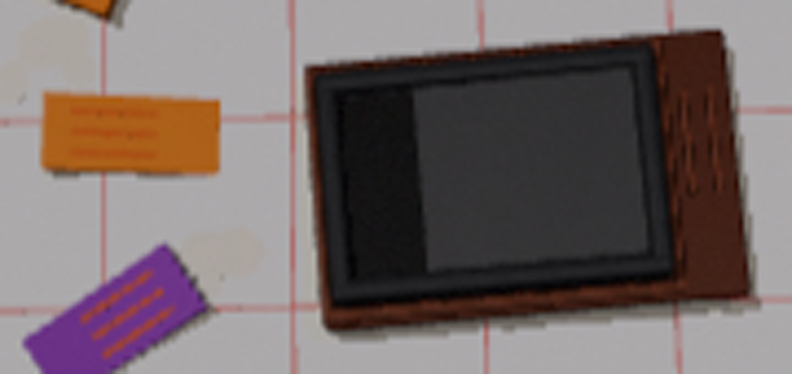

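View pics/c2.png

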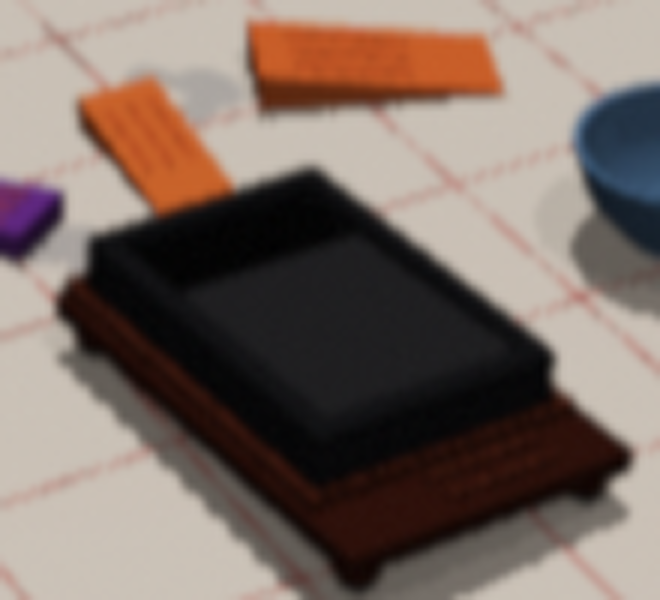

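The close crop confirms the choice. The small orange shim's thick end is at crop (43,93)–(42,170) and its thin end at (220,100)–(218,174). The plate corners are at (306,67), (722,31), (750,297) and (326,328).

```bash
cat > h.py <<'E'
import numpy as np
from cell import *
def ray(n,p):
    c=camera_info(n);T=c["cam_to_world"];d=T[:3,:3]@np.linalg.inv(c["K"])@[p[0],p[1],1];return T[:3,3],d
def onz(n,p,z):
    o,d=ray(n,p);return o+d*(z-o[2])/d[2]
def tri(ps):
    A=0;b=0
    for n,p in ps:
        o,d=ray(n,p);d=d/np.linalg.norm(d);M=np.eye(3)-np.outer(d,d);A=A+M;b=b+M@o
    return np.linalg.solve(A,b)
E
python3 - <<'E'
from h import *
np.set_printoptions(precision=1,suppress=True)
c1=lambda x,y:((x+.5)/4.4-.5+230,(y+.5)/4.4-.5+190)
c2=lambda x,y:((x+.5)/6-.5+290,(y+.5)/6-.5+195)
S=[onz("top",c1(*p),z) for p,z in [((43,93),17),((42,170),17),((220,100),1.5),((218,174),1.5)]]
print("shim",*S); k=(S[0]+S[1])/2; n=(S[2]+S[3])/2
d=n-k; print("thick",k,"thin",n,"len",np.linalg.norm(d[:2]),"dir",np.degrees(np.arctan2(d[1],d[0])))
P=np.array([onz("top",c1(*p),z) for p,z in [((306,67),23),((722,31),32),((750,297),41),((326,328),32)]])
print(P)
L=np.array([[77,120],[77,-120],[-77,-120],[-77,120]])
A=P[:,:2];m=A.mean(0);U,s,V=np.linalg.svd(L.T@(A-m));R=(U@V).T
print("res",A-m-L@R.T,"yaw",np.degrees(np.arctan2(R[1,0],R[0,0])),"c",m)
for q in[(62,105),(-62,-105),(77,120)]:print(q,m+R@q)
print("tri", "SEshort",tri([("top",c1(722,31)),("side",c2(630,452))]),"check",tri([("top",c1(750,297)),("side",c2(348,560))]),"thick",tri([("top",c1(43,93)),("side",c2(155,75))]),tri([("top",c1(42,170)),("side",c2(80,98))]))
print("other large orange")
E
```

```text
shim [614.9 252.1  17. ] [570.4 252.5  17. ] [611.8 152.    1.5] [568.6 153.4   1.5]
thick [592.6 252.3  17. ] thin [590.2 152.7   1.5] len 99.68946552388267 dir -91.42222417629097
[[ 626.7  100.8   23. ]
 [ 642.3 -136.    32. ]
 [ 490.3 -146.3   41. ]
 [ 476.9   90.4   32. ]]
res [[-1.6 -1.1]
 [-1.2  1.7]
 [ 0.5  1.1]
 [ 2.3 -1.7]] yaw 3.6229437613191133 c [559.  -22.8]
(62, 105) [614.3  85.9]
(-62, -105) [ 503.8 -131.5]
(77, 120) [628.3 101.9]
tri SEshort [ 642.2 -136.    30.2] check [ 490.2 -146.3   40.7] thick [615.4 251.4  19. ] [571.3 251.7  19. ]
other large orange
```

The shim lies about 25 mm to the -x side of the foot's line and is 5° askew. I will first nudge it sideways with the shut fingers, aligned with the stand, and then push its thick end.

Emit:
move_arm --commands '[[[3.6,-3.0,0],[0,0,-6.9],0],[[3.6,-3.0,0],[0,0,-6.9],0],[[3.6,-3.5,0],[0,0,-6.9],0],[[3.6,-4,0],[0,0,-6.9],0],[[3.6,-4,0],[0,0,-6.9],0],[[3.6,-4,0],[0,0,-6.9],0],[[3.6,-4,0],[0,0,-6.9],0],[[3.6,-4,0],[0,0,-6.9],0],[[3.6,-4,0],[0,0,-6.9],0],[[3.5,-3.5,0],[0,0,-6.9],0]]'

```text
t: 1.1
eef_pos: [530.2, 242.0, 214.6]
tcp_rot: [-3.141, 0.0, 1.63]
ft_force: [0.4, 0.6, 0.5]
opening: 0.213
grip_force: 0.0
```

Emit:
move_arm --commands '[[[0,0,0],[0,0,0],0],[[0,0,0],[0,0,0],0]]'

```text
t: 1.3
eef_pos: [529.5, 243.1, 214.1]
tcp_rot: [-3.141, 0.0, 1.634]
ft_force: [-0.7, 0.5, 0.4]
opening: 0.05
grip_force: 0.0
```

Emit:
move_arm --commands '[[[1.4,-2.7,-3],[0,0,0],0],[[0,0,-4],[0,0,0],0],[[0,0,-4],[0,0,0],0],[[0,0,-4],[0,0,0],0],[[0,0,-3],[0,0,0],0],[[0,0,-2],[0,0,0],0],[[0,0,-0.6],[0,0,0],0],[[0,0,0],[0,0,0],0]]'

```text
t: 2.1
eef_pos: [542.5, 217.8, 8.4]
tcp_rot: [-3.14, 0.0, 1.637]
ft_force: [0.8, 0.2, 0.1]
opening: 0.006
grip_force: 0.0
```

Emit:
move_arm --commands '[[[0.4,0,-0.3],[0,0,0],0],[[0.4,0,0],[0,0,0],0],[[0.4,0,0],[0,0,0],0],[[0.3,0,0],[0,0,0],0],[[0.3,0,0],[0,0,0],0],[[0.3,0,0],[0,0,0],0],[[0.3,0,0],[0,0,0],0],[[0.2,0,0],[0,0,0],0],[[0,0,0],[0,0,0],0]]'

```text
t: 3.0
eef_pos: [569.5, 216.9, 5.6]
tcp_rot: [3.141, 0.0, 1.635]
ft_force: [-0.1, -0.0, 0.4]
opening: 0.002
grip_force: 0.0
```

Run:
```python
from h import *
import cv2
im=read_camera("side");cv2.imwrite("pics/s1.png",im)
a=read_camera("top");cv2.imwrite("pics/t1.png",a)
f=lambda i:cv2.resize(i,None,fx=5,fy=5,interpolation=cv2.INTER_CUBIC)
cv2.imwrite("pics/t1c.png",np.hstack([f(a[190:270,232:312]),f(im[195:275,290:370])]))
```

```text
(no output)
```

View pics/t1c.png

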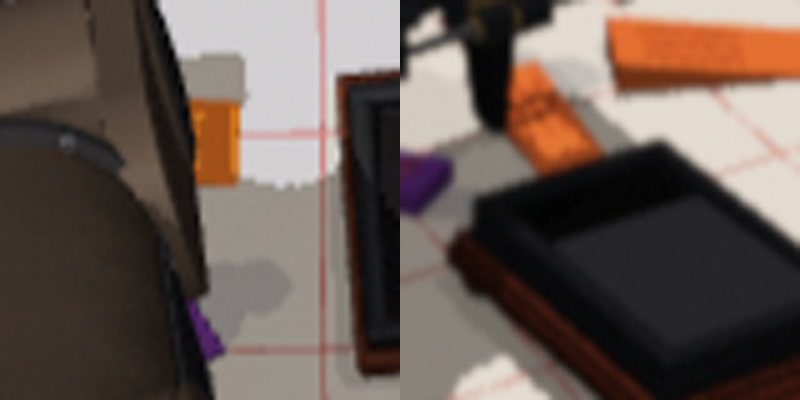

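The thin end is now at crop (242,99)–(238,185), and the side view shows the finger against the shim's side. I'll work out the shift.

Run:
```python
from h import *
np.set_printoptions(precision=1,suppress=True)
t=lambda x,y:((x+.5)/5-.5+232,(y+.5)/5-.5+190)
s=lambda x,y:((x+.5)/5-.5+290,(y+.5)/5-.5+195)
print(onz("top",t(241.5,99),1.5),onz("top",t(238,185),1.5))
print("side thick far right",onz("side",s(537,62),17),"old",onz("side",((155.5)/6-.5+290,75.5/6-.5+195),17), onz("side",s(604,154),2), "old",onz("side",((235)/6-.5+290,190/6-.5+195),2))
```

```text
[619.4 151.2   1.5] [575.1 153.2   1.5]
side thick far right [837.8 128.   17. ] old [617.7 253.9  17. ] [827.8  42.6   2. ] old [612.3 161.8   2. ]
```

Run:
```python
from h import *
np.set_printoptions(precision=1,suppress=True)
s=lambda x,y:((x-400+.5)/5-.5+290,(y+.5)/5-.5+195)
print("thick",onz("side",s(537,62),17),"thin",onz("side",s(604,154),2))
```

```text
thick [622.2 251.8  17. ] thin [618.8 162.7   2. ]
```

Emit:
move_arm --commands '[[[-0.4,0,0],[0,0,0],0],[[0,-0.8,0],[0,0,0],0],[[0,-0.6,0],[0,0,0],0],[[0.4,0,0],[0,0,0],0],[[0.2,0,0],[0,0,0],0],[[0.2,0,0],[0,0,0],0],[[0.2,0,0],[0,0,0],0],[[0.2,0,0],[0,0,0],0],[[0.1,0,0],[0,0,0],0],[[0,0,0],[0,0,0],0]]'

```text
t: 4.1
eef_pos: [578.4, 203.0, 5.6]
tcp_rot: [3.141, -0.0, 1.636]
ft_force: [-0.4, 0.0, 0.6]
opening: 0.005
grip_force: 0.0
```

Emit:
move_arm --commands '[[[-0.8,0,0],[0,0,0],0],[[0,0,3],[0,0,0],0.1],[[0,2,3],[0,0,0],0.15],[[0,4,2],[0,0,0],0.15],[[1,4,0],[0,0,0],0.15],[[2,3,0],[0,0,0],0.15],[[0,0,0],[0,0,0],0.15],[[0,0,0],[0,0,0],0.15]]'

```text
t: 4.9
eef_pos: [599.4, 333.2, 85.1]
tcp_rot: [-3.141, 0.0, 1.637]
ft_force: [0.4, 0.7, 0.2]
opening: 0.149
grip_force: 0.0
```

Run:
```python
from h import *
import cv2
im=read_camera("side");a=read_camera("top")
f=lambda i:cv2.resize(i,None,fx=5,fy=5,interpolation=cv2.INTER_CUBIC)
cv2.imwrite("pics/t2c.png",np.hstack([f(a[190:270,232:312]),f(im[195:275,290:370])]))
```

```text
(no output)
```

View pics/t2c.png

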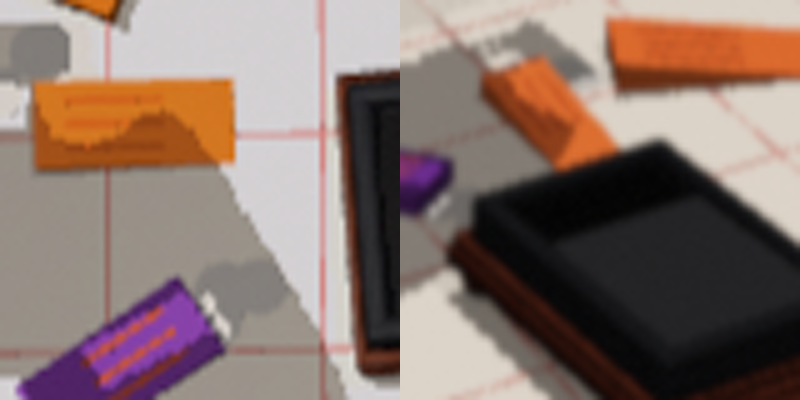

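The shim is now fully visible in the top crop, with its thick end at (33,82)–(36,170) and thin end at (234,79)–(235,162). It slopes up towards the foot.

Run:
```python
from h import *
np.set_printoptions(precision=1,suppress=True)
t=lambda x,y:((x+.5)/5-.5+232,(y+.5)/5-.5+190)
S=[onz("top",t(*p),z) for p,z in [((33,82),17),((36,170),17),((234,79),1.5),((235,162),1.5)]]
k=(S[0]+S[1])/2; n=(S[2]+S[3])/2;d=n-k
print(*S,"thick",k,"thin",n,np.linalg.norm(d),np.degrees(np.arctan2(d[1],d[0])))
F=np.array([613,85]);u=d[:2]/np.linalg.norm(d[:2])
print("foot along from thick",(F-k[:2])@u,"lateral",np.cross(u,F-k[:2]))
```

```text
[627.1 255.1  17. ] [582.2 253.5  17. ] [629.8 155.    1.5] [586.9 154.7   1.5] thick [604.6 254.3  17. ] thin [608.3 154.8   1.5] 100.74160242044867 -87.86116556281257
foot along from thick 169.5055469677153 lateral 2.0413021603938235<stdin>:8: DeprecationWarning: Arrays of 2-dimensional vectors are deprecated. Use arrays of 3-dimensional vectors instead. (deprecated in NumPy 2.0)
```

Emit:
move_arm --commands '[[[0.4,-2,-3],[0,0,-1.5],0.15],[[0,-2,-3],[0,0,0],0.15],[[0,-0.3,-2],[0,0,0],0.15],[[0,-0.5,0],[0,0,0],0.15],[[0,-0.5,0],[0,0,0],0.15],[[0,-0.5,0],[0,0,0],0.15],[[0,-0.5,0],[0,0,0],0.15],[[0,0,0],[0,0,0],0.15]]'

```text
t: 5.8
eef_pos: [604.6, 269.5, 6.6]
tcp_rot: [3.14, -0.0, 1.609]
ft_force: [0.3, -1.1, -0.1]
opening: 0.151
grip_force: 0.0
```

Emit:
move_arm --commands '[[[0.03,-0.6,0],[0,0,0],0.15],[[0.03,-0.6,0],[0,0,0],0.15],[[0.03,-0.6,0],[0,0,0],0.15],[[0.03,-0.6,0],[0,0,0],0.15],[[0.03,-0.6,0],[0,0,0],0.15],[[0.03,-0.6,0],[0,0,0],0.15],[[0.03,-0.6,0],[0,0,0],0.15],[[0.03,-0.6,0],[0,0,0],0.15],[[0.03,-0.6,0],[0,0,0],0.15],[[0.03,-0.6,0],[0,0,0],0.15]]'

```text
t: 6.8
eef_pos: [607.3, 209.4, 5.6]
tcp_rot: [3.142, 0.0, 1.609]
ft_force: [0.5, 0.6, 0.1]
opening: 0.15
grip_force: 0.4
```

Emit:
move_arm --commands '[[[0.02,-0.3,0],[0,0,0],0.15],[[0.02,-0.3,0],[0,0,0],0.15],[[0.01,-0.3,0],[0,0,0],0.15],[[0.01,-0.3,0],[0,0,0],0.15],[[0.01,-0.3,0],[0,0,0],0.15],[[0.01,-0.3,0],[0,0,0],0.15],[[0.01,-0.3,0],[0,0,0],0.15],[[0.01,-0.3,0],[0,0,0],0.15],[[0.01,-0.3,0],[0,0,0],0.15],[[0.01,-0.3,0],[0,0,0],0.15]]'

```text
t: 7.8
eef_pos: [608.5, 179.6, 5.6]
tcp_rot: [-3.142, 0.0, 1.609]
ft_force: [-0.3, 3.2, 0.1]
opening: 0.154
grip_force: 1.7
```

Emit:
move_arm --commands '[[[0.01,-0.2,0],[0,0,0],0.15],[[0.01,-0.2,0],[0,0,0],0.15],[[0.01,-0.2,0],[0,0,0],0.15],[[0,-0.2,0],[0,0,0],0.15],[[0.01,-0.2,0],[0,0,0],0.15]]'

```text
t: 8.3
eef_pos: [608.9, 169.8, 5.7]
tcp_rot: [3.141, 0.0, 1.609]
ft_force: [0.5, 2.4, 0.2]
opening: 0.149
grip_force: 1.6
```

Run:
```python
from h import *
import cv2
im=read_camera("side");a=read_camera("top")
f=lambda i,k:cv2.resize(i,None,fx=k,fy=k,interpolation=cv2.INTER_CUBIC)
cv2.imwrite("pics/t3c.png",np.hstack([f(a[185:275,232:312],5)[:, :],f(im[195:285,290:370],5)]))
```

```text
(no output)
```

View pics/t3c.png

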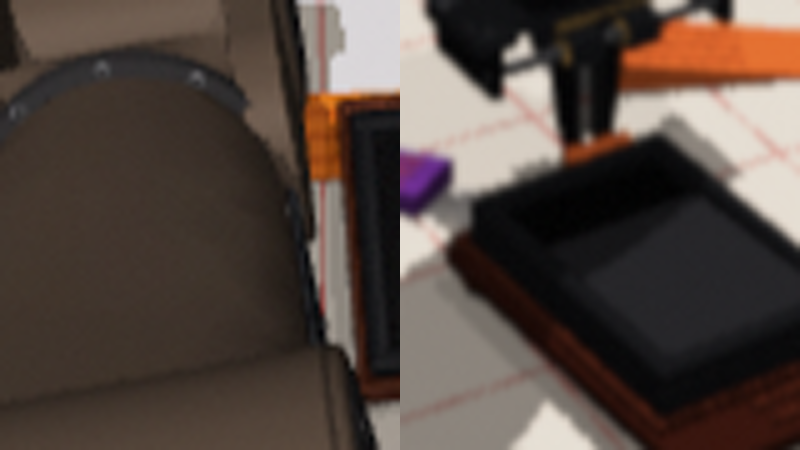

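The shim is going under the corner, squarely aligned (top crop 95–180). I'll continue slowly and watch the force.

Emit:
move_arm --commands '[[[0,-0.1,0],[0,0,0],0.15],[[0.01,-0.1,0],[0,0,0],0.15],[[0,-0.1,0],[0,0,0],0.15],[[0.01,-0.1,0],[0,0,0],0.15],[[0,-0.1,0],[0,0,0],0.15],[[0.01,-0.1,0],[0,0,0],0.15],[[0,-0.1,0],[0,0,0],0.15],[[0.01,-0.1,0],[0,0,0],0.15]]'

```text
t: 9.2
eef_pos: [609.3, 161.8, 5.7]
tcp_rot: [3.142, 0.0, 1.609]
ft_force: [-1.1, 2.3, 0.0]
opening: 0.148
grip_force: 1.5
```

Emit:
move_arm --commands '[[[0,-0.1,0],[0,0,0],0.15],[[0.01,-0.1,0],[0,0,0],0.15],[[0,-0.1,0],[0,0,0],0.15]]'

```text
t: 9.5
eef_pos: [609.4, 159.0, 5.7]
tcp_rot: [3.141, -0.0, 1.609]
ft_force: [-0.3, 5.5, -0.7]
opening: 0.151
grip_force: 2.4
```

Emit:
move_arm --commands '[[[0,-0.1,0],[0,0,0],0.15],[[0,-0.1,0],[0,0,0],0.15]]'

```text
t: 9.7
eef_pos: [609.4, 157.3, 5.7]
tcp_rot: [3.141, -0.0, 1.609]
ft_force: [0.5, 7.5, -0.2]
opening: 0.148
grip_force: 3.8
```

Emit:
move_arm --commands '[[[0,-0.1,0],[0,0,0],0.15],[[0,0,0],[0,0,0],0.15],[[0,0,0],[0,0,0],0.15]]'

```text
t: 10.0
eef_pos: [609.4, 156.3, 5.7]
tcp_rot: [3.141, -0.0, 1.609]
ft_force: [0.3, 5.9, -1.2]
opening: 0.15
grip_force: 3.2
```

Emit:
move_arm --commands '[[[0,-0.1,0],[0,0,0],0.15],[[0,0,0],[0,0,0],0.15]]'

```text
t: 10.2
eef_pos: [609.4, 155.5, 5.7]
tcp_rot: [3.141, -0.001, 1.609]
ft_force: [-0.4, 8.2, -0.3]
opening: 0.152
grip_force: 3.9
```

The push force has stiffened to about 8 N and thick end is about 60 mm from the foot. I'll back off, rise and check.

Emit:
move_arm --commands '[[[0,0.3,0],[0,0,0],0.15],[[0,1,0],[0,0,0],0.15],[[0,2,0],[0,0,0],0.15],[[0,2,4],[0,0,0],0],[[0,1,5],[0,0,0],0],[[-1,0,5],[0,0,0],0],[[-4,0,2],[0,0,0],0],[[-4,0,0],[0,0,0],0],[[-4,1,0],[0,0,0],0],[[0,0,0],[0,0,0],0]]'

```text
t: 11.2
eef_pos: [475.5, 228.4, 164.3]
tcp_rot: [-3.14, 0.001, 1.611]
ft_force: [0.9, 0.1, -0.7]
opening: 0.005
grip_force: 0.0
```

Run:
```python
from h import *
import cv2
im=read_camera("side");a=read_camera("top")
f=lambda i,k:cv2.resize(i,None,fx=k,fy=k,interpolation=cv2.INTER_CUBIC)
cv2.imwrite("pics/t4c.png",np.hstack([f(a[185:280,270:410],3),f(im[195:290,290:400],3)]))
```

```text
(no output)
```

View pics/t4c.png

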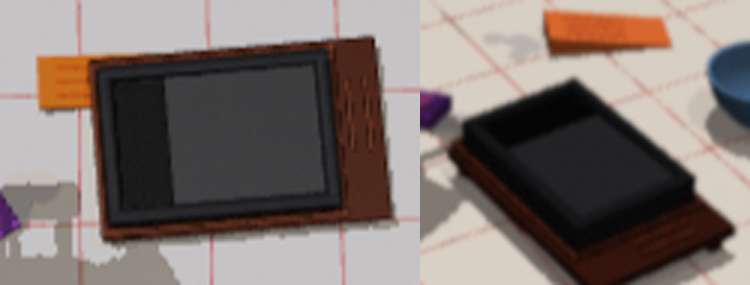

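The shim's thick end is at crop (38,57)–(40,109). The plate corners are at (89,60), (374,38), (392,218) and (104,241).

Run:
```python
from h import *
np.set_printoptions(precision=1,suppress=True)
t=lambda x,y:((x+.5)/3-.5+270,(y+.5)/3-.5+185)
P=np.array([onz("top",t(*p),32) for p in [(89,60),(374,38),(392,218),(104,241)]])
L=np.array([[77,120],[77,-120],[-77,-120],[-77,120]])
A=P[:,:2];m=A.mean(0);U,s,V=np.linalg.svd(L.T@(A-m));R=(U@V).T
print("res",A-m-L@R.T,"yaw",np.degrees(np.arctan2(R[1,0],R[0,0])),"c",m)
k=(onz("top",t(38,57),17)+onz("top",t(40,109),17))[:2]/2
d=np.array([.05,-1]); print("thick",k,"shim origin in inkstone",R.T@(k+50*d-m),"check",m+R@[-62,-105])
```

```text
res [[-1.1 -0.7]
 [-2.   1.3]
 [ 1.4  0.9]
 [ 1.8 -1.5]] yaw 3.806680421331962 c [557.8 -24.2]
thick [609.3 142.9] shim origin in inkstone [ 61.6 113.3] check [ 502.9 -133.1]
```

The stand has hardly moved and the shim's origin is at (62,113) in the inkstone's frame. Next I'll press the check corner at (503,-132).

Emit:
move_arm --commands '[[[0.3,-4,0],[0,0,0],0],[[0.3,-4,0],[0,0,0],0],[[0.3,-4,0],[0,0,0],0],[[0.3,-4,0],[0,0,0],0],[[0.3,-4,0],[0,0,0],0],[[0.3,-4,0],[0,0,0],0],[[0.3,-4,0],[0,0,0],0],[[0.3,-4,0],[0,0,0],0],[[0.3,-4,0],[0,0,0],0],[[0,0,0],[0,0,0],0]]'

```text
t: 12.3
eef_pos: [507.9, -137.0, 163.4]
tcp_rot: [3.141, 0.001, 1.605]
ft_force: [0.6, 0.1, 0.3]
opening: 0.003
grip_force: 0.0
```

Emit:
move_arm --commands '[[[0,0,-4],[0,0,0],0],[[0,0,-4],[0,0,0],0],[[0,0,-3],[0,0,0],0],[[0,0,0],[0,0,0],0],[[0,0,0],[0,0,0],0]]'

```text
t: 12.8
eef_pos: [507.1, -132.3, 53.9]
tcp_rot: [-3.141, -0.0, 1.609]
ft_force: [-0.5, -0.5, -0.6]
opening: 0.001
grip_force: 0.0
```

Emit:
move_arm --commands '[[[-0.3,0,-0.6],[0,0,0],0],[[0,0,-0.5],[0,0,0],0],[[0,0,-0.4],[0,0,0],0],[[0,0,-0.2],[0,0,0],0],[[0,0,-0.1],[0,0,0],0],[[0,0,-0.1],[0,0,0],0],[[0,0,0],[0,0,0],0]]'

```text
t: 13.5
eef_pos: [503.6, -132.3, 34.7]
tcp_rot: [3.142, -0.0, 1.609]
ft_force: [0.0, 0.2, 0.1]
opening: 0.005
grip_force: 0.0
```

Emit:
move_arm --commands '[[[0,0,-0.1],[0,0,0],0],[[0,0,-0.1],[0,0,0],0],[[0,0,0],[0,0,0],0]]'

```text
t: 13.8
eef_pos: [503.6, -132.3, 32.6]
tcp_rot: [-3.142, -0.0, 1.609]
ft_force: [0.3, 0.2, -0.0]
opening: 0.002
grip_force: 0.0
```

Emit:
move_arm --commands '[[[0,0,-0.05],[0,0,0],0],[[0,0,-0.05],[0,0,0],0],[[0,0,0],[0,0,0],0]]'

```text
t: 14.1
eef_pos: [503.6, -132.3, 31.9]
tcp_rot: [3.141, 0.0, 1.609]
ft_force: [-0.4, 0.9, 3.4]
opening: 0.006
grip_force: 1.8
```

Emit:
move_arm --commands '[[[0,0,-0.05],[0,0,0],0],[[0,0,0],[0,0,0],0]]'

```text
t: 14.3
eef_pos: [503.6, -132.3, 31.8]
tcp_rot: [3.141, 0.0, 1.609]
ft_force: [-2.9, 0.2, 9.0]
opening: 0.003
grip_force: 4.8
```

Emit:
move_arm --commands '[[[0,0,0],[0,0,0],0],[[0,0,0],[0,0,0],0],[[0,0,0],[0,0,0],0]]'

```text
t: 14.6
eef_pos: [503.7, -132.3, 31.8]
tcp_rot: [3.141, 0.0, 1.609]
ft_force: [-2.0, 1.1, 9.9]
opening: 0.004
grip_force: 4.8
```

Emit:
move_arm --commands '[[[0,0,0.1],[0,0,0],0],[[0,0,0.5],[0,0,0],0],[[0,0,2],[0,0,0],0],[[0,0,4],[0,0,0],0],[[0,0,5],[0,0,0],0],[[-1,-2,2],[0,0,0],0],[[-1,-4,0],[0,0,0],0],[[-1,-4,0],[0,0,0],0],[[0,0,0],[0,0,0],0],[[0,0,0],[0,0,0],0]]'

```text
t: 15.6
eef_pos: [473.2, -232.7, 167.2]
tcp_rot: [-3.141, -0.0, 1.607]
ft_force: [1.0, -0.3, -0.2]
opening: 0.006
grip_force: 0.0
```

Run:
```python
from h import *
import cv2
im=read_camera("side");a=read_camera("top")
f=lambda i,k:cv2.resize(i,None,fx=k,fy=k,interpolation=cv2.INTER_CUBIC)
cv2.imwrite("pics/t5c.png",np.hstack([f(a[185:285,270:410],3),f(im[195:295,290:400],3)]))
```

```text
(no output)
```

View pics/t5c.png

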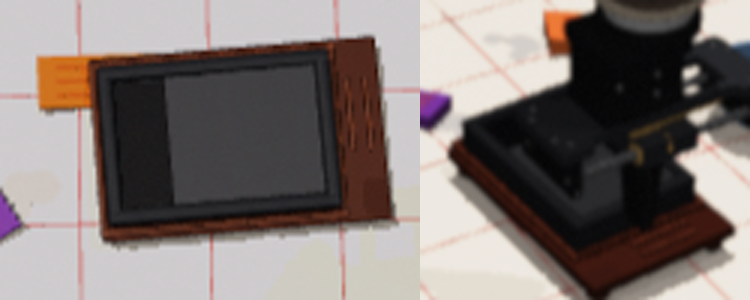

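The top view is unchanged after the press: the plate is at (89,60)–(392,218) and the shim's thick end at (38,57). The plate resisted stiffly at z = 32 mm, the level height, and the arm is clear. Handing in.

```bash
python3 -c "
from cell import *
print(env.job_done())"
```

```text
the job is handed in; nothing more can be done
None
```

I pushed the orange shim under the short foot until the push force stiffened to about 8 N, pressed the opposite corner with about 10 N without the stand shifting, and handed the job in with the arm clear; no verdict came back.

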